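# Send a returned carton through the chute flap

### The job

Push the orange-banded medicine carton across the apron of the returns chute with the fingertips and on through the hanging blue flap, until it drops into the bin behind; then draw the fingers back out so that the flap swings fully shut. Only push the carton along the apron, never pick it up, and leave the two little jars on the apron and everything else on the bench standing where they are.

Things in the scene. Friction and masses are not known exactly. Their poses are not given: they have to be found in the camera images.
- chute: Returns chute, fixed to the bench. Origin at bench level under the middle of the doorway; x points into the chute (the way to push), y left, z up. In front of the doorway (x -200 to 0) is a level grey apron, top at z 80, 260 wide (y -130 to 130), no side rails. Behind is a chamber, x 5 to 222, 260 wide, under a clear hood (top 66 above the apron).
- doorway (a point): Middle of the doorway's sill: on the apron's top at chute x 0, y 0; axes as the chute's. Opening 96 wide (y -48 to 48), 60 high above the apron, between green jambs (y 48 to 130 each side, 66 high) under a 6 mm lintel; they span x -3 to 5. A vertical finger is stopped by the lintel at x -3; one leaning forward reaches in under it.
- drop_edge (a point): Middle of the edge behind the flap where the slide begins: from the doorway (x 5) a level smooth steel lip carries on from the apron and ends here, at chute x 38, z 80. Beyond it a steel slide goes down at 35 degrees into the bin, floor at z 6, back wall at x 222. The carton tips over the edge and slides into the bin by itself once its middle is some millimetres past it.
- flap (a joint): Swing of the blue flap with yellow lower edge, in rad: 0 hangs shut, grows as the lower edge swings into the chute (inwards only, to 1.5). Smooth plastic, 30 g, 90 wide, 4 thick; hinged along its top at chute x 7, 59 above the apron; lower edge 3 above the apron. Falls shut by its own weight within a second; under 1 N opens it.
- flap_edge (a point): Middle of the flap's lower edge, moves with the flap.
- carton: White medicine carton with an orange band round it, flat on the apron: 104 long (its x), 64 wide (y), 28 high, about 90 g, rigid. Origin at the centre of its underside; the band is on its +x half, which starts towards the doorway, turned up to 0.35 rad and up to 45 to either side of the doorway's middle.
- carton_center (a point): Centre of the carton, 14 above its underside.
- amber_jar: Small amber jar, 30 across, 45 high, standing loose on the apron at one side of the doorway, near the jamb. Origin at the centre of its underside. Leave alone.
- white_jar: Small white jar with green cap, 30 across, 45 high, on the apron at the other side of the doorway. Origin at the centre of its underside. Leave alone.
- syrup: Amber bottle, 56 across, 130 high, on the bench. Origin at the centre of its underside. Leave alone.
- pill_tub: White tub with blue cap, 60 across, 80 high, on the bench. Origin at the centre of its underside. Leave alone.
- blue_box: Open blue box of packets, 200 x 110, about 67 high, on the bench. Origin at the centre of its underside. Leave alone.
- ampoule_tray: White tray of ampoules, 160 x 80, about 20 high, on the bench. Origin at the centre of its underside. Leave alone.

How it is judged:
By the outcome, as a careful person would: the job done as asked, in the order asked, and still so for the second after the job is handed in, with the robot touching nothing.
It also fails if it takes over 54 s, if anything falls off the work surface, if the arm or the gripper's body presses on something with over 40 N, if the wrist force passes 120 N, or if a joint passes its speed limit or range.

### The arm

A 7-joint arm with a two-finger parallel gripper is mounted at the origin on the work surface. World frame = base frame: x ahead of the robot, y to its left, z up, the work surface at z = 0. Lengths are in mm, angles in rad, forces in N, time in s.
With the tool pointing down it reaches from about 350 to 775 mm from the base axis. Payload 3.1 kg.
Tool frame: the origin (TCP) lies on the mounting face of the last link; the fingertips stand 173 mm ahead of it and the grasp point (between the pads) lies 155 mm ahead of it; x points along the fingers, y is the direction in which the jaws open and shut, and the axes are right-handed (so a half turn about x gives the same grasp; the last joint's range is limited). The gripper opens to 85 mm and grips with 20 to 120 N. Pads are 22 mm wide; open, the fingers measure 114 mm over their backs; the gripper's body (76 mm by 85 mm) begins 54 mm behind the grasp point. The pads swing forward as they close: fully open they stand 13 mm farther back than shut.
Start: joints at [-1.271, 0.311, 0.014, 1.512, -0.004, 1.319, -0.027], TCP at [184.32, 518.207, 404.704] pointing down, gripper open.
Joint ranges: [-2.7, 2.7], [-0.3, 1.91], [-1.27, 1.3], [0.12, 2.57], [-1.44, 4.58], [0.2, 2.03], [-3.05, 3.05]. Speed limits (rad/s): [2.79, 2.79, 3.14, 3.14, 3.14, 3.14, 3.14].

### API

Orientations are given as a unit quaternion [w, x, y, z].
In Python, from plant import sensors, viewer, order gives the robot as it stands.
- The arm moves only by the tool play_rows, never from a script. Its argument "deltas" is a list of rows, each an object with "linear": the shift along the tool's x, y, z in units of 30 mm (1.0 is 30 mm), a list of three; "twist": the turn, a rotation vector about the tool's x, y, z in rad, a list of three; "grip": the opening, from 0 (shut) to 1 (fully open). In form: [{"linear": [dx, dy, dz], "twist": [ax, ay, az], "grip": grip}, ...]. A call has 1 to 5 rows; each row shifts and turns the commanded pose from where the row before left it, along the tool's axes as they then stand; what a row does not reach is not made up. A row lasts 1/12 s, in which the tool goes at most 41.7 mm and 7.16 degrees, less where a joint would pass 70% of its speed; a pose out of reach is approached as far as the arm can. A call is refused whole if a number of a shift passes 1 or a number of a turn 0.125, either way. A call with a gripper value outside its range is refused whole. The fingers move at their own pace and stop on an object; "force" is the grip in N (left out, the last holds). Time passes only in rows, so rows that do not move let the fingers close. It gives the time, the measured TCP pose, the force and the opening at its end, in the units of the state.
- sensors.read_state(): the state, without advancing time (a new reading comes with each control period).
- viewer.get_image(name): name is "scene" or "top" or "wrist"; returns the picture (420x560x3 uint8, red, green, blue); there is no depth.
- viewer.calibration(name): a dict with "intrinsics" (3x3 intrinsics, pixels), "R" (3x3) and "t" (3): a world point X has camera coordinates R X + t. Camera axes: x right, y down, z forward; pixel columns grow to the right and rows downward; lengths in mm; the calibration is good to about 2 mm. A picture is of the moment at which its call begins: read the wrist's pose just before it. calibration takes no time and is no camera call; for the wrist camera it gives the pose at the moment of the call.
- order.job_done(): hands the job in, once; it reports no verdict.
The state is a dict: "time": time; "joints": joint angles; "dq": joint speeds; "effort": joint torques, N m; "position": TCP position; "eef_rot": TCP orientation; "wrist_force": force on the tool from outside, world axes, zero at the start; "torque": the same for the moment, N m; "grip_width": finger opening in mm.
Only numpy, scipy, OpenCV 4.12 (cv2) and the standard library are available. Lean on these libraries where they do the work, as an engineer would, in place of code of your own. Each camera call takes 0.05 s, during which the arm holds its last target.

## Working session

There is one attempt and no reset: what is moved stays moved. The work goes in short steps, Python scripts to look and compute and a tool call to move; the robot and the scene stay as the last step left them, time stands still between calls to the robot, and variables do not carry over. Pictures are saved under pics/ and viewed, and the job is handed in when it is done.

Besides the shell and the picture viewer there is one more tool, called after "Emit:" as name(argument=value, ...) on one line, values as JSON. play_rows: Moves the arm, as the interface text tells. Its arguments: {"type":"object","properties":{"deltas":{"type":"array","items":{"type":"object","properties":{"linear":{"type":"array","items":{"type":"number"}},"twist":{"type":"array","items":{"type":"number"}},"grip":{"type":"number"}}}},"force":{"type":"number"}},"required":["deltas"]}

```bash
ls; mkdir -p pics; python3 - <<'E'
from plant import sensors, viewer, order
import cv2,numpy as np
print(sensors.read_state())
for n in ["scene","top"]:
    im=viewer.get_image(n); cv2.imwrite(f"pics/{n}0.png",im[:,:,::-1]); c=viewer.calibration(n); print(n,c)
E
```

```text
pics
{'time': 0.0, 'joints': array([-1.2706989 ,  0.31171728,  0.01400924,  1.51303163, -0.00436774,
        1.31919553, -0.0271865 ]), 'dq': array([-0.00042579, -0.0014667 , -0.00020028,  0.00149391, -0.00023549,
        0.00016926, -0.00027737]), 'effort': array([-1.21096891e-04, -3.79915059e+01,  1.45954136e-01, -2.30594158e+01,
        1.22049346e-02,  1.38050006e-02,  6.13277365e-06]), 'position': array([184.23066478, 517.89370693, 403.63552819]), 'eef_rot': array([ 0.69671691,  0.11941207,  0.69690377, -0.12104314]), 'wrist_force': array([-0.72148846,  0.21441237, -0.78272604]), 'torque': array([ 0.00343595, -0.0089409 ,  0.00098532]), 'grip_width': 85.53724039038693}
scene {'intrinsics': array([[540.92034741,   0.        , 277.75577846],
       [  0.        , 540.92034741, 207.48427715],
       [  0.        ,   0.        ,   1.        ]]), 'R': array([[ 0.84418869,  0.5360274 , -0.00448214],
       [ 0.37533759, -0.59704691, -0.70898285],
       [-0.38271028,  0.59683298, -0.70521148]]), 't': array([-463.13752238, -118.99291486, 1632.97751062])}
top {'intrinsics': array([[403.51376948,   0.        , 276.09599934],
       [  0.        , 403.51376948, 209.94282276],
       [  0.        ,   0.        ,   1.        ]]), 'R': array([[-0.01230447, -0.99953622, -0.02785561],
       [-0.98994559,  0.01610274, -0.14052908],
       [ 0.14091245,  0.0258464 , -0.98968462]]), 't': array([  29.4156099 ,  568.48330835, 1244.59423403])}
```

View pics/scene0.png

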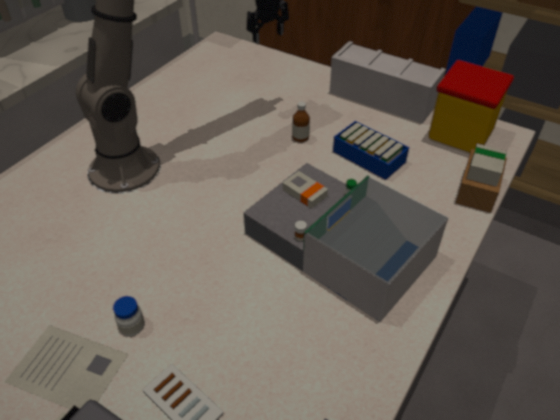

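View pics/top0.png

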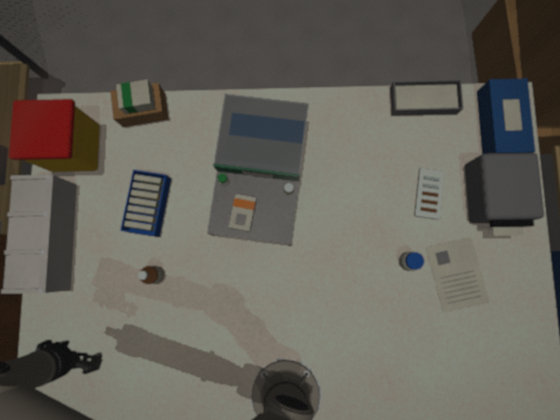

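```bash
python3 - <<'E'
import cv2
a=cv2.imread("pics/top0.png")[85:255,195:325]; cv2.imwrite("pics/topc.png",cv2.resize(a,None,fx=3.5*1.0,fy=3.5,interpolation=cv2.INTER_CUBIC))
a=cv2.imread("pics/scene0.png")[155:315,235:455]; cv2.imwrite("pics/scenec.png",cv2.resize(a,None,fx=3.5,fy=3.5,interpolation=cv2.INTER_CUBIC))
E
```

```text
(no output)
```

View pics/topc.png

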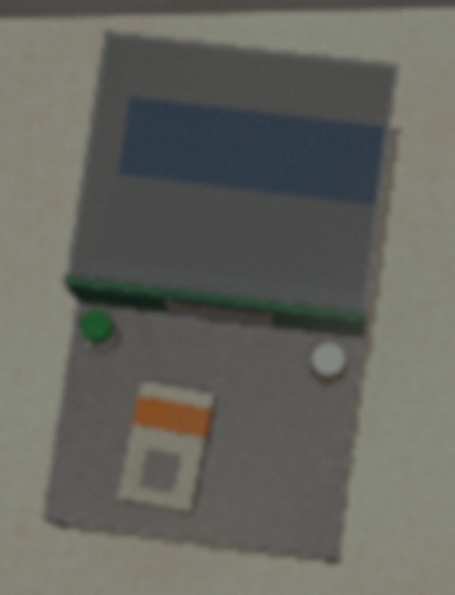

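View pics/scenec.png

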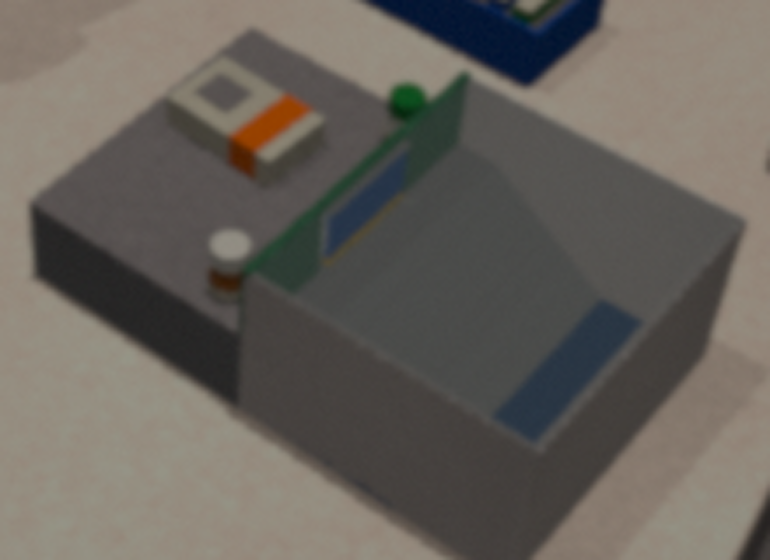

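```bash
cat > h.py <<'E'
import numpy as np
from scipy.optimize import least_squares
from plant import viewer
def proj(c,X):
    p=np.asarray(X)@c["R"].T+c["t"]; p=p@c["intrinsics"].T; return p[:,:2]/p[:,2:]
def back(c,uv,z):
    d=c["R"].T@np.linalg.solve(c["intrinsics"],[uv[0],uv[1],1.]); o=-c["R"].T@c["t"]; return o+d*(z-o[2])/d[2]
def T(p,L):
    x,y,a=p; L=np.asarray(L,float); c,s=np.cos(a),np.sin(a)
    return np.c_[x+c*L[:,0]-s*L[:,1], y+s*L[:,0]+c*L[:,1], L[:,2]]
E
python3 - <<'E'
from h import *
t=viewer.calibration("top"); s=viewer.calibration("scene")
ft=lambda P:(np.array(P)+.5)/3.5-.5+[195,85]
fs=lambda P:(np.array(P)+.5)/3.5-.5+[235,155]
def fit(x0,Lt,Pt,Ls,Ps):
    f=lambda p:np.r_[(proj(t,T(p,Lt))-ft(Pt)).ravel(),(proj(s,T(p,Ls))-fs(Ps)).ravel()]
    r=least_squares(f,x0,loss="soft_l1"); print(r.x.round(3)); print(r.fun.reshape(-1,2).round(2).tolist()); return r.x
ch=fit([600,50,0],[[-200,130,80],[-200,-130,80],[222,130,146],[222,-130,146]],[[47,521],[338,561],[108,33],[397,66]],
 [[-200,130,80],[-200,-130,80],[-200,-130,0],[222,130,146],[222,-130,146]],[[253,30],[33,205],[37,275],[745,222],[540,440]])
ca=fit([550,80,0],[[52,32,108],[52,-32,108],[-52,-32,108],[-52,32,108]],[[140,382],[214,393],[192,511],[119,499]],
 [[-52,32,108],[-52,-32,108],[52,-32,108],[52,32,108]],[[225,58],[169,97],[262,163],[326,118]])
a=ch[2];R=np.array([[np.cos(a),np.sin(a)],[-np.sin(a),np.cos(a)]])
print("carton in chute",R@(ca[:2]-ch[:2]),ca[2]-a)
for P in ([96,325],[327,358]):
    w=back(t,ft(P),125); print(w,R@(w[:2]-ch[:2]))
for P in ([407,98],[231,244]):
    w=back(s,fs(P),125); print(w,R@(w[:2]-ch[:2]))
E
```

```text
[ 6.77547e+02  7.55780e+01 -1.40000e-01]
[[-0.56, -1.34], [0.22, -2.14], [-1.47, -0.43], [0.59, -0.49], [-0.41, -0.99], [-0.51, -0.83], [-0.18, 0.26], [-0.28, -3.16], [-0.76, 1.75]]
[ 5.55655e+02  1.21105e+02 -2.02000e-01]
[[1.0, -0.69], [0.45, -0.03], [-0.02, -0.15], [0.02, -0.67], [-0.71, -1.18], [-1.1, -0.8], [1.93, -0.68], [-0.05, -0.2]]
carton in chute [-127.05066165   28.08031685] -0.0619230667230985
[658.40775629 181.03418291 125.        ] [-33.6612427  101.75530153]
[625.85879557 -17.64461851 125.        ] [-38.18020607 -99.5213239 ]
[661.56660022 175.57242047 125.        ] [-29.77146752  96.78752608]
[627.31495794 -20.88750715 125.        ] [ -36.28595813 -102.5294064 ]
```

```bash
cat >> h.py <<'E'
from scipy.spatial.transform import Rotation as Ro
from plant import sensors
CH=np.array([677.5,75.6,-0.14])
def st():
    s=sensors.read_state(); R=Ro.from_quat(np.array(s["eef_rot"])[[1,2,3,0]]); return s,R
def tochute(w):
    a=CH[2]; d=np.asarray(w,float)-[CH[0],CH[1],0]; c,q=np.cos(a),np.sin(a); return np.array([c*d[0]+q*d[1],-q*d[0]+c*d[1],d[2]])
def rot(yaw_jaw,lean):
    # jaw(y) axis at chute-angle; lean forward about: tool x = down, leaned along forward = jaw rotated -90
    a=CH[2]+yaw_jaw; y=np.array([np.cos(a),np.sin(a),0]); f=np.array([y[1],-y[0],0])
    x=np.cos(lean)*np.array([0,0,-1.])+np.sin(lean)*f
    return Ro.from_matrix(np.c_[x,y,np.cross(x,y)])
def plan(tip,Rt,off=173):
    """tip in chute coords"""
    s,R=st(); a=CH[2]; c,q=np.cos(a),np.sin(a)
    w=np.array([CH[0]+c*tip[0]-q*tip[1],CH[1]+q*tip[0]+c*tip[1],tip[2]])
    tcp=w-Rt.apply([off,0,0]); d=tcp-s["position"]
    print("shift now-axes units",(R.inv().apply(d)/30).round(2),"final-axes units",(Rt.inv().apply(d)/30).round(2),"twist",(R.inv()*Rt).as_rotvec().round(3))
def show():
    s,R=st(); M=R.as_matrix(); tip=s["position"]+173*M[:,0]
    print("t",round(s["time"],2),"tip chute",tochute(tip).round(1),"F",np.round(s["wrist_force"],1),"g",round(s["grip_width"],1))
    print("axes",M.round(3).tolist(),"j",np.round(s["joints"],2))
E
python3 - <<'E'
from h import *; import cv2
show()
cv2.imwrite("pics/w0.png",viewer.get_image("wrist")[:,:,::-1]); c=viewer.calibration("wrist"); s,R=st()
print("cam in tool",R.inv().apply(-c["R"].T@c["t"]-s["position"]), (c["R"]@R.as_matrix()).round(3))
plan([-127,95,200],rot(0,0)); plan([-127,95,200],rot(np.pi,0))
E
```

```text
t 0.1 tip chute [-550.2  368.8  230.7] F [-0.6 -0.3  0.2] g 85.4
axes [[-0.001, 0.335, 0.942], [-0.002, 0.942, -0.335], [-1.0, -0.002, 0.0]] j [-1.27  0.31  0.01  1.51 -0.    1.32 -0.03]
cam in tool [ 30.49937994   0.10105101 -70.26650726] [[-0.     1.     0.001]
 [-0.282 -0.001  0.959]
 [ 0.959  0.     0.282]]
shift now-axes units [ 1.04 -6.13 15.65] final-axes units [ 1.03 14.11  9.14] twist [1.369e+00 1.000e-03 1.000e-03]
shift now-axes units [ 1.04 -6.13 15.65] final-axes units [  1.03 -14.11  -9.14] twist [-1.773e+00 -2.000e-03  1.000e-03]
```

Emit:
play_rows(deltas=[{"linear": [0,-0.38,0.98],"twist": [0,0,0],"grip": 1},{"linear": [0,-0.38,0.98],"twist": [0,0,0],"grip": 1},{"linear": [0,-0.38,0.98],"twist": [0,0,0],"grip": 1},{"linear": [0,-0.38,0.98],"twist": [0,0,0],"grip": 1},{"linear": [0,-0.38,0.98],"twist": [0,0,0],"grip": 1}])

```text
time: 0.57
position: [304.6, 414.0, 404.4]
eef_rot: [0.697, 0.12, 0.697, -0.12]
wrist_force: [-0.1, -0.5, 0.1]
grip_width: 85.5
```

Emit:
play_rows(deltas=[{"linear": [0,-0.38,0.98],"twist": [0,0,0],"grip": 1},{"linear": [0,-0.38,0.98],"twist": [0,0,0],"grip": 1},{"linear": [0,-0.38,0.98],"twist": [0,0,0],"grip": 1},{"linear": [0,-0.38,0.98],"twist": [0,0,0],"grip": 1},{"linear": [0,-0.38,0.98],"twist": [0,0,0],"grip": 1}])

```text
time: 0.98
position: [424.0, 311.0, 404.4]
eef_rot: [0.697, 0.12, 0.697, -0.12]
wrist_force: [0.0, 0.2, -0.5]
grip_width: 85.3
```

Emit:
play_rows(deltas=[{"linear": [0,-0.38,0.98],"twist": [0,0,0],"grip": 1},{"linear": [0,-0.38,0.98],"twist": [0,0,0],"grip": 1},{"linear": [0,0,0],"twist": [0.12,0,0],"grip": 1},{"linear": [0,0,0],"twist": [0.12,0,0],"grip": 1},{"linear": [0,0,0],"twist": [0.12,0,0],"grip": 1}])

```text
time: 1.4
position: [471.4, 270.2, 404.2]
eef_rot: [0.663, 0.245, 0.663, -0.246]
wrist_force: [-0.5, 1.4, -0.8]
grip_width: 85.1
```

Emit:
play_rows(deltas=[{"linear": [0,0,0],"twist": [0.12,0,0],"grip": 0.3},{"linear": [0,0,0],"twist": [0.12,0,0],"grip": 0.3},{"linear": [0,0,0],"twist": [0.12,0,0],"grip": 0.3},{"linear": [0,0,0],"twist": [0.12,0,0],"grip": 0.3},{"linear": [0,0,0],"twist": [0.12,0,0],"grip": 0.3}])

```text
time: 1.82
position: [470.7, 271.1, 404.3]
eef_rot: [0.561, 0.43, 0.561, -0.43]
wrist_force: [-0.1, -0.1, -0.2]
grip_width: 26.3
```

```bash
python3 - <<'E'
from h import *; import cv2
show()
cv2.imwrite("pics/w1.png",viewer.get_image("wrist")[:,:,::-1]); c=viewer.calibration("wrist"); np.savez("w1.npz",**c)
plan([-127,95,200],rot(0,0))
E
```

```text
t 1.82 tip chute [-232.2  164.6  231.3] F [-0.1 -0.1 -0.2] g 26.3
axes [[-0.001, 0.966, 0.26], [-0.001, 0.26, -0.966], [-1.0, -0.001, 0.0]] j [-0.85  0.31  0.39  1.54 -0.12  1.32 -0.19]
shift now-axes units [1.04 2.32 3.5 ] final-axes units [1.04 3.5  2.32] twist [0.4   0.001 0.001]
```

View pics/w1.png

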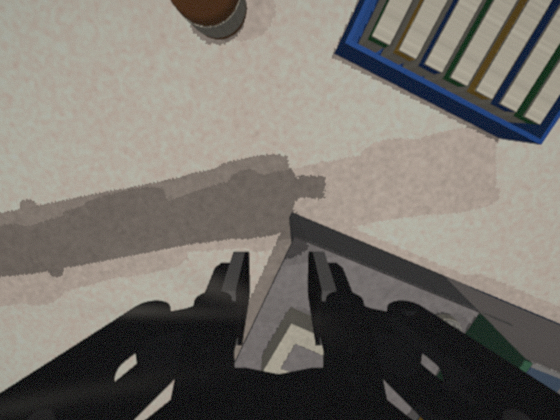

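```bash
python3 - <<'E'
import cv2
a=cv2.imread("pics/w1.png")[230:390,190:380]; cv2.imwrite("pics/w1c.png",cv2.resize(a,None,fx=4,fy=3.7,interpolation=cv2.INTER_CUBIC))
from h import *
c=np.load("w1.npz");K=c["intrinsics"];print(K)
o=np.array([30.5,0.1,-70.27]); M=np.array([[0,1,0.001],[-.282,-.001,.959],[.959,0,.282]])
for x in (155,160,165,170,173,178,182):
  for z in (-11,11):
    p=[K@(M@(np.array([x,y,z])-o)) for y in (-13,13,-27,27)]; print(x,z,[(q[:2]/q[2]).round(0).tolist() for q in p])
E
```

```text
[[343.69665551   0.         278.33024291]
 [  0.         343.69665551 207.24554774]
 [  0.           0.           1.        ]]
155 -11 [[245.0, 262.0], [311.0, 262.0], [210.0, 262.0], [346.0, 262.0]]
155 11 [[247.0, 311.0], [310.0, 311.0], [213.0, 311.0], [343.0, 311.0]]
160 -11 [[247.0, 257.0], [310.0, 257.0], [212.0, 257.0], [344.0, 257.0]]
160 11 [[248.0, 304.0], [309.0, 304.0], [215.0, 304.0], [341.0, 304.0]]
165 -11 [[248.0, 252.0], [309.0, 252.0], [215.0, 252.0], [342.0, 252.0]]
165 11 [[249.0, 298.0], [308.0, 298.0], [217.0, 298.0], [339.0, 298.0]]
170 -11 [[249.0, 247.0], [308.0, 247.0], [217.0, 247.0], [340.0, 247.0]]
170 11 [[250.0, 292.0], [307.0, 292.0], [219.0, 292.0], [338.0, 292.0]]
173 -11 [[249.0, 245.0], [307.0, 245.0], [218.0, 245.0], [339.0, 245.0]]
173 11 [[250.0, 289.0], [306.0, 289.0], [220.0, 289.0], [336.0, 289.0]]
178 -11 [[250.0, 240.0], [306.0, 240.0], [220.0, 240.0], [337.0, 240.0]]
178 11 [[251.0, 283.0], [305.0, 283.0], [222.0, 283.0], [335.0, 283.0]]
182 -11 [[251.0, 237.0], [306.0, 237.0], [221.0, 237.0], [336.0, 237.0]]
182 11 [[252.0, 279.0], [305.0, 279.0], [223.0, 279.0], [333.0, 279.0]]
```

View pics/w1c.png

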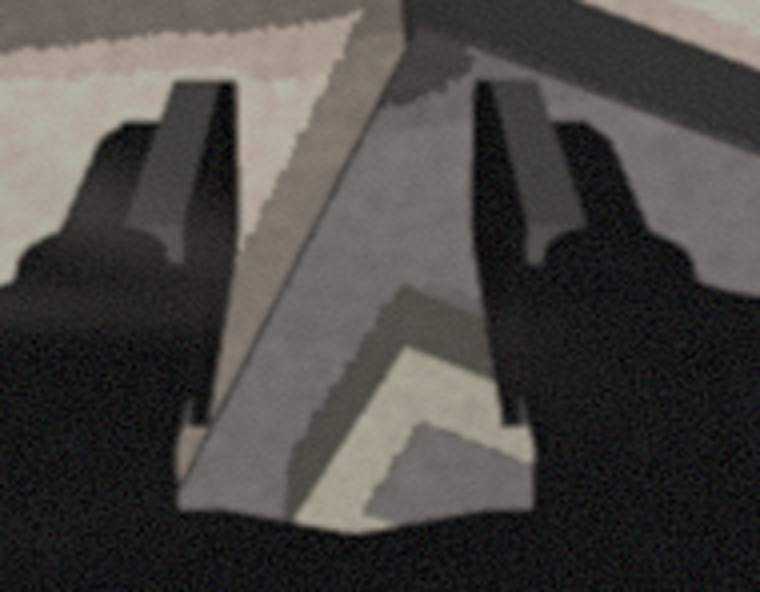

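Emit:
play_rows(deltas=[{"linear": [0,0,0],"twist": [0.12,0,0],"grip": 0.3},{"linear": [0,0,0],"twist": [0.12,0,0],"grip": 0.3},{"linear": [0,0,0],"twist": [0.12,0,0],"grip": 0.3},{"linear": [0,0.5,0.3],"twist": [0.04,0,0],"grip": 0.3},{"linear": [0.5,1,0.7],"twist": [0,0,0],"grip": 0.3}])

```text
time: 2.28
position: [510.9, 241.2, 392.0]
eef_rot: [0.468, 0.531, 0.471, -0.526]
wrist_force: [0.7, 0.5, 0.3]
grip_width: 25.5
```

Emit:
play_rows(deltas=[{"linear": [0.5,1,0.6],"twist": [0,0,0],"grip": 0.3},{"linear": [0.5,1,0.6],"twist": [0,0,0],"grip": 0.3},{"linear": [0,0,0],"twist": [0,0,0],"grip": 0.3}])

```text
time: 2.53
position: [570.9, 183.4, 356.0]
eef_rot: [-0.466, -0.531, -0.461, 0.536]
wrist_force: [-0.4, -0.9, 0.2]
grip_width: 25.7
```

```bash
python3 - <<'E'
from h import *; import cv2
show()
plan([-127,90,88],rot(0,0),167)
cv2.imwrite("pics/t2.png",cv2.resize(viewer.get_image("top")[85:255,195:325,::-1],None,fx=3.5,fy=3.5,interpolation=cv2.INTER_CUBIC))
E
```

```text
t 2.53 tip chute [-120.4   90.1  183. ] F [-0.4 -0.9  0.2] g 25.7
axes [[-0.001, 0.99, -0.14], [-0.01, -0.14, -0.99], [-1.0, 0.001, 0.01]] j [-0.68  0.47  0.49  1.46 -0.21  1.27 -0.31]
shift now-axes units [ 3.37 -0.22  0.03] final-axes units [ 3.37 -0.21  0.06] twist [-0.001  0.01  -0.001]
```

View pics/t2.png

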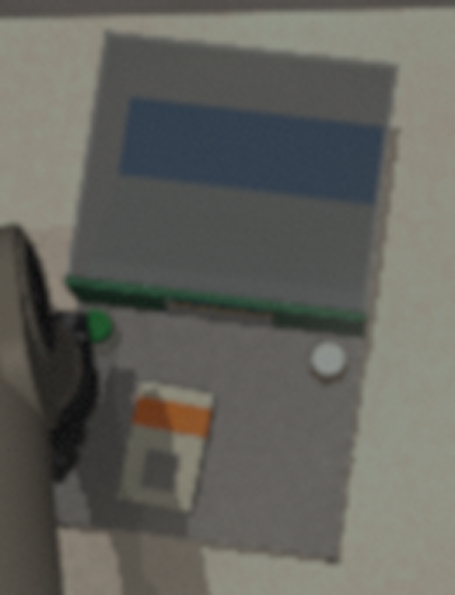

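Emit:
play_rows(deltas=[{"linear": [0.7,-0.1,0],"twist": [0,0.005,0],"grip": 0.3},{"linear": [0.7,-0.1,0],"twist": [0,0.005,0],"grip": 0.3},{"linear": [0.7,0,0],"twist": [0,0,0],"grip": 0.3},{"linear": [0.4,0,0],"twist": [0,0,0],"grip": 0.3}])

```text
time: 2.92
position: [559.9, 193.9, 282.5]
eef_rot: [0.464, 0.533, 0.47, -0.529]
wrist_force: [-0.3, 0.1, -0.0]
grip_width: 25.7
```

```bash
python3 - <<'E'
from h import *; import cv2
show()
plan([-127,90,88],rot(0,0),167)
cv2.imwrite("pics/s3.png",cv2.resize(viewer.get_image("scene")[75:315,175:455,::-1],None,fx=2.5,fy=2.5,interpolation=cv2.INTER_CUBIC))
E
```

```text
t 2.92 tip chute [-133.5  102.3  109.5] F [-0.3  0.1 -0. ] g 25.7
axes [[-0.002, 0.992, -0.128], [0.009, -0.128, -0.992], [-1.0, -0.003, -0.009]] j [-0.68  0.52  0.46  1.58 -0.26  1.11 -0.28]
shift now-axes units [0.91 0.2  0.37] final-axes units [0.92 0.2  0.36] twist [ 0.012 -0.009  0.003]
```

View pics/s3.png

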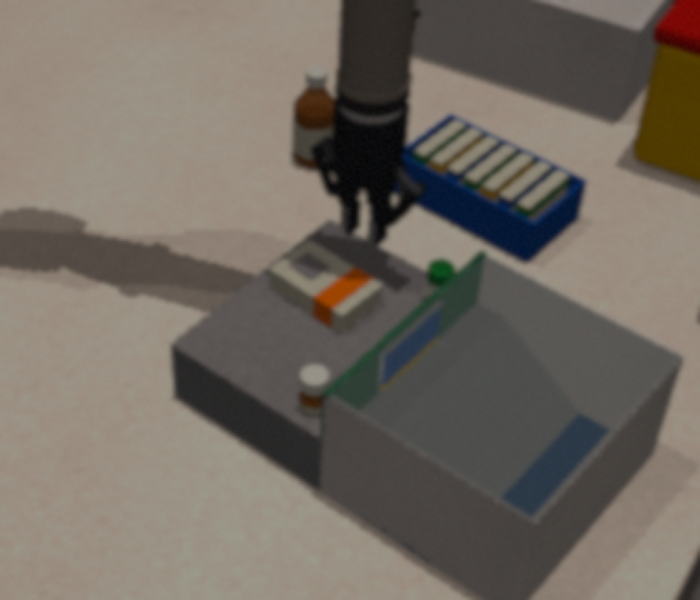

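Emit:
play_rows(deltas=[{"linear": [0.4,0.1,0],"twist": [0.006,-0.005,0],"grip": 0.3},{"linear": [0.4,0.1,0],"twist": [0.006,-0.004,0],"grip": 0.3},{"linear": [0,0,0],"twist": [0,0,0],"grip": 0.3}])

```text
time: 3.22
position: [566.9, 193.0, 258.8]
eef_rot: [-0.463, -0.534, -0.463, 0.535]
wrist_force: [-0.5, -0.2, -0.3]
grip_width: 25.5
```

```bash
python3 - <<'E'
from h import *; import cv2
show()
plan([-127,60,88],rot(0,0),167)
cv2.imwrite("pics/w4.png",viewer.get_image("wrist")[:,:,::-1])
E
```

```text
t 3.22 tip chute [-126.3  100.6   85.8] F [-0.5 -0.2 -0.3] g 25.5
axes [[-0.002, 0.99, -0.142], [-0.001, -0.142, -0.99], [-1.0, -0.002, 0.001]] j [-0.67  0.55  0.46  1.58 -0.27  1.07 -0.29]
shift now-axes units [ 0.13 -0.03  1.36] final-axes units [ 0.13 -0.04  1.36] twist [-0.003  0.001  0.002]
```

View pics/w4.png

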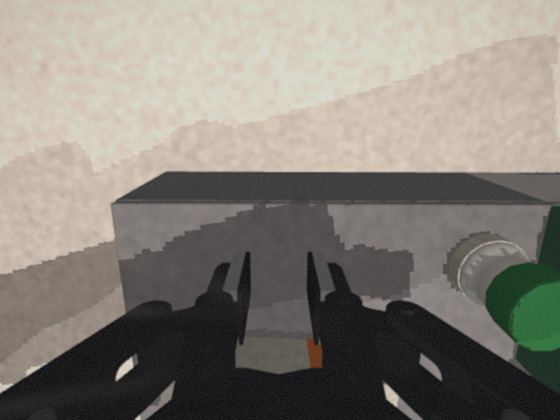

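```bash
python3 - <<'E'
from h import *
c=viewer.calibration("wrist")
for uv in ([113,203],[330,203],[535,203],[500,235],[236,336],[320,337]):
    print(uv,tochute(back(c,uv,80)).round(1),tochute(back(c,uv,108)).round(1),tochute(back(c,uv,125)).round(1))
E
```

```text
[113, 203] [-199.2  130.6   80. ] [-185.2  138.4  108. ] [-176.7  143.2  125. ]
[330, 203] [-101.4  130.3   80. ] [-105.7  138.2  108. ] [-108.4  142.9  125. ]
[535, 203] [ -9. 130.  80.] [-30.7 137.9 108. ] [-43.8 142.7 125. ]
[500, 235] [-22.  114.7  80. ] [-41.3 125.4 108. ] [-52.9 132.  125. ]
[236, 336] [-146.4   60.3   80. ] [-142.3   81.3  108. ] [-139.8   94.   125. ]
[320, 337] [-103.7   59.5   80. ] [-107.6   80.7  108. ] [-110.    93.5  125. ]
```

Emit:
play_rows(deltas=[{"linear": [0,0,0.4],"twist": [0,0,0],"grip": 0.3},{"linear": [0,0,0.3],"twist": [0,0,0],"grip": 0.3},{"linear": [0,0,0.2],"twist": [0,0,0],"grip": 0.3},{"linear": [0,0,0.2],"twist": [0,0,0],"grip": 0.3},{"linear": [0,0,0.2],"twist": [0,0,0],"grip": 0.3}])

```text
time: 3.68
position: [561.4, 153.8, 261.5]
eef_rot: [0.463, 0.536, 0.463, -0.534]
wrist_force: [0.5, 1.2, 0.9]
grip_width: 25.4
```

Emit:
play_rows(deltas=[{"linear": [0,0,0.2],"twist": [0,0,0],"grip": 0.3},{"linear": [0,0,0.2],"twist": [0,0,0],"grip": 0.3},{"linear": [0,0,0.1],"twist": [0,0,0],"grip": 0.3},{"linear": [0,0,0],"twist": [0,0,0],"grip": 0.3}])

```text
time: 4.02
position: [559.1, 138.3, 260.7]
eef_rot: [0.463, 0.535, 0.463, -0.535]
wrist_force: [0.3, -0.4, 0.5]
grip_width: 25.5
```

```bash
python3 - <<'E'
from h import *; import cv2
show()
plan([-127,43,88],rot(0,0),167)
cv2.imwrite("pics/w5.png",viewer.get_image("wrist")[:,:,::-1])
E
```

```text
t 4.02 tip chute [-125.9   45.6   87.7] F [ 0.3 -0.4  0.5] g 25.5
axes [[0.0, 0.99, -0.144], [0.0, -0.144, -0.99], [-1.0, 0.0, -0.0]] j [-0.61  0.51  0.47  1.65 -0.26  1.04 -0.2 ]
shift now-axes units [ 0.19 -0.03  0.09] final-axes units [ 0.19 -0.03  0.09] twist [-0.004 -0.    -0.   ]
```

View pics/w5.png

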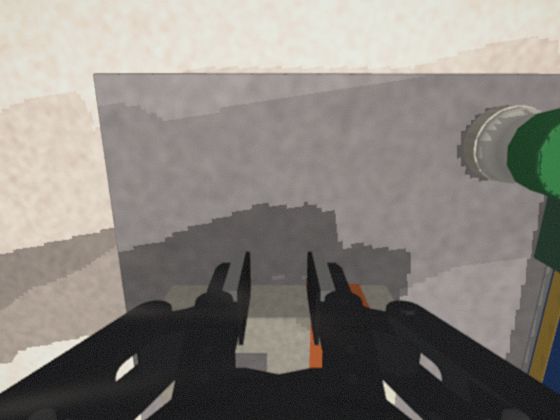

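```bash
python3 - <<'E'
from h import *
c=viewer.calibration("wrist")
for uv in ([180,285],[280,284],[385,285],[170,287],[393,290]):
    print(uv,tochute(back(c,uv,80)).round(1))
E
```

```text
[180, 285] [-172.8   34.3   80. ]
[280, 284] [-124.    34.6   80. ]
[385, 285] [-72.9  33.8  80. ]
[170, 287] [-177.7   33.2   80. ]
[393, 290] [-68.7  31.   80. ]
```

Emit:
play_rows(deltas=[{"linear": [0,0,-0.4],"twist": [0,0,0],"grip": 0.3},{"linear": [-0.3,0,-0.6],"twist": [0,0,0],"grip": 0.3},{"linear": [-0.8,0,-0.3],"twist": [0,0,0],"grip": 0.3},{"linear": [-0.9,-0.5,0],"twist": [0,0,0],"grip": 0.3},{"linear": [-0.9,-0.8,0],"twist": [0,0,0],"grip": 0.3}])

```text
time: 4.48
position: [526.8, 185.5, 347.9]
eef_rot: [0.464, 0.534, 0.463, -0.534]
wrist_force: [0.1, 0.7, 1.3]
grip_width: 25.4
```

```bash
python3 - <<'E'
from h import *; import cv2
show()
plan([-230,0,180],rot(np.pi/2,0),167)
cv2.imwrite("pics/t6.png",cv2.resize(viewer.get_image("top")[85:255,195:325,::-1],None,fx=3.5,fy=3.5,interpolation=cv2.INTER_CUBIC))
E
```

```text
t 4.48 tip chute [-164.4   87.7  174.9] F [0.1 0.7 1.3] g 25.4
axes [[0.001, 0.99, -0.141], [-0.001, -0.141, -0.99], [-1.0, 0.001, 0.001]] j [-0.73  0.39  0.49  1.59 -0.19  1.21 -0.35]
shift now-axes units [ 0.03 -2.18  2.93] final-axes units [ 0.03 -2.93 -2.18] twist [-1.572e+00  1.000e-03 -0.000e+00]
```

View pics/t6.png

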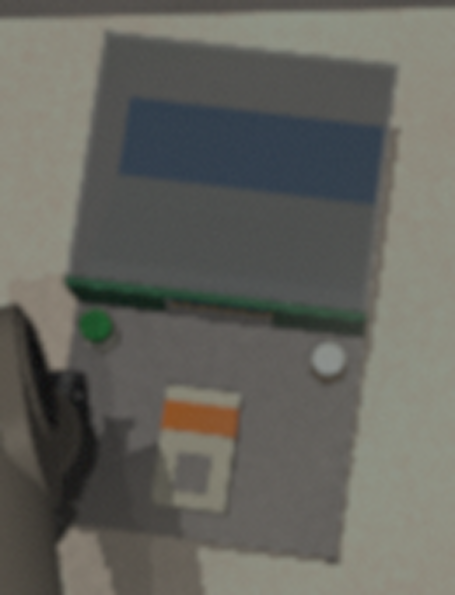

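Emit:
play_rows(deltas=[{"linear": [0,-0.9,0.3],"twist": [-0.12,0,0],"grip": 0.3},{"linear": [0,-0.9,0.3],"twist": [-0.12,0,0],"grip": 0.3},{"linear": [0,-0.8,0.3],"twist": [-0.12,0,0],"grip": 0.3},{"linear": [0,0,0],"twist": [-0.12,0,0],"grip": 0.3},{"linear": [0,0,0],"twist": [-0.12,0,0],"grip": 0.3}])

```text
time: 4.95
position: [446.4, 159.6, 347.5]
eef_rot: [0.601, 0.372, 0.602, -0.371]
wrist_force: [0.4, 0.7, -0.1]
grip_width: 25.6
```

Emit:
play_rows(deltas=[{"linear": [0,0,0],"twist": [-0.12,0,0],"grip": 0.3},{"linear": [0,0,0],"twist": [-0.12,0,0],"grip": 0.3},{"linear": [0,0,0],"twist": [-0.12,0,0],"grip": 0.3},{"linear": [0,0,0],"twist": [-0.12,0,0],"grip": 0.3},{"linear": [0,0,0],"twist": [-0.12,0,0],"grip": 0.3}])

```text
time: 5.37
position: [447.8, 160.1, 347.5]
eef_rot: [0.684, 0.178, 0.685, -0.177]
wrist_force: [0.0, -0.2, 0.5]
grip_width: 26.0
```

Emit:
play_rows(deltas=[{"linear": [0,0,0],"twist": [-0.12,0,0],"grip": 0.3},{"linear": [0,0,0],"twist": [-0.12,0,0],"grip": 0.3},{"linear": [0,0,0],"twist": [-0.12,0,0],"grip": 0.3},{"linear": [0,0,0],"twist": [0,0,0],"grip": 0.3}])

```text
time: 5.7
position: [447.9, 160.0, 347.5]
eef_rot: [0.705, 0.054, 0.705, -0.053]
wrist_force: [0.7, -0.4, -0.9]
grip_width: 25.5
```

```bash
python3 - <<'E'
from h import *
show()
plan([-215,2.5,150],rot(np.pi/2,0.55),167)
E
```

```text
t 5.7 tip chute [-239.2   51.8  174.5] F [ 0.7 -0.4 -0.9] g 25.5
axes [[-0.0, 0.15, 0.989], [0.001, 0.989, -0.15], [-1.0, 0.001, -0.0]] j [-0.62  0.2   0.28  1.81 -0.06  1.14  1.1 ]
shift now-axes units [ 1.84 -1.66 -2.09] final-axes units [ 0.47 -1.64 -2.75] twist [-0.011 -0.55   0.002]
```

Emit:
play_rows(deltas=[{"linear": [0,-0.33,-0.5],"twist": [-0.01,-0.11,0],"grip": 0.3},{"linear": [0,-0.33,-0.5],"twist": [0,-0.11,0],"grip": 0.3},{"linear": [0,-0.33,-0.5],"twist": [0,-0.11,0],"grip": 0.3},{"linear": [0,-0.33,-0.5],"twist": [0,-0.11,0],"grip": 0.3},{"linear": [0,-0.33,-0.5],"twist": [0,-0.11,0],"grip": 0.3}])

```text
time: 6.12
position: [369.4, 121.4, 332.1]
eef_rot: [0.869, 0.037, 0.489, -0.063]
wrist_force: [0.6, -1.7, -0.8]
grip_width: 25.4
```

```bash
python3 - <<'E'
from h import *
show()
plan([-212,2.5,92],rot(np.pi/2,0.55),167)
E
```

```text
t 6.12 tip chute [-221.5    2.4  184.3] F [ 0.6 -1.7 -0.8] g 25.4
axes [[0.515, 0.145, 0.845], [-0.072, 0.989, -0.126], [-0.854, 0.004, 0.52]] j [-0.73 -0.12  0.19  2.25  0.6   0.65  0.47]
shift now-axes units [ 2.99 -0.01 -1.35] final-axes units [ 2.99  0.   -1.36] twist [-0.007 -0.004 -0.   ]
```

Emit:
play_rows(deltas=[{"linear": [0.6,0,-0.27],"twist": [0,0,0],"grip": 0.3},{"linear": [0.6,0,-0.27],"twist": [0,0,0],"grip": 0.3},{"linear": [0.6,0,-0.27],"twist": [0,0,0],"grip": 0.3},{"linear": [0,0,0],"twist": [0,0,0],"grip": 0.3}])

```text
time: 6.45
position: [375.7, 119.4, 270.1]
eef_rot: [0.867, 0.035, 0.494, -0.065]
wrist_force: [0.5, 0.1, -0.0]
grip_width: 25.3
```

```bash
python3 - <<'E'
from h import *
show()
plan([-212,2.5,92],rot(np.pi/2,0.55),167)
E
```

```text
t 6.45 tip chute [-2.167e+02  1.000e-01  1.213e+02] F [ 0.5  0.1 -0. ] g 25.3
axes [[0.504, 0.146, 0.851], [-0.078, 0.989, -0.124], [-0.86, -0.004, 0.51]] j [-0.7   0.01  0.2   2.32  0.73  0.48  0.32]
shift now-axes units [ 1.12  0.05 -0.45] final-axes units [ 1.11  0.04 -0.46] twist [-0.004 -0.014  0.007]
```

Emit:
play_rows(deltas=[{"linear": [0.5,0.03,-0.2],"twist": [0,-0.007,0.004],"grip": 0.3},{"linear": [0.5,0.02,-0.2],"twist": [0,-0.007,0.003],"grip": 0.3},{"linear": [0.1,0,0],"twist": [0,0,0],"grip": 0.3},{"linear": [0,0,0],"twist": [0,0,0],"grip": 0.3}])

```text
time: 6.78
position: [384.5, 120.6, 238.6]
eef_rot: [0.872, 0.036, 0.485, -0.061]
wrist_force: [0.2, 0.1, 0.6]
grip_width: 25.3
```

```bash
python3 - <<'E'
from h import *; import cv2
show()
plan([-100,2.5,92],rot(np.pi/2,0.55),167)
cv2.imwrite("pics/s7.png",cv2.resize(viewer.get_image("scene")[135:315,205:455,::-1],None,fx=3,fy=3,interpolation=cv2.INTER_CUBIC))
cv2.imwrite("pics/t7.png",cv2.resize(viewer.get_image("top")[85:255,195:325,::-1],None,fx=3.5,fy=3.5,interpolation=cv2.INTER_CUBIC))
E
```

```text
t 6.78 tip chute [-205.3    4.1   91.6] F [0.2 0.1 0.6] g 25.3
axes [[0.522, 0.142, 0.841], [-0.071, 0.99, -0.123], [-0.85, 0.004, 0.527]] j [-0.7   0.09  0.22  2.35  0.91  0.37  0.13]
shift now-axes units [ 2.03 -0.03  3.02] final-axes units [ 2.02 -0.04  3.03] twist [-0.004  0.005 -0.003]
```

View pics/s7.png

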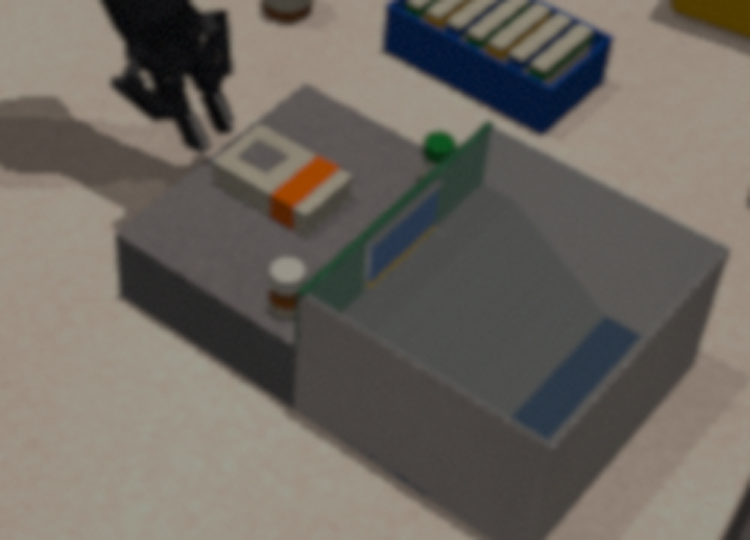

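View pics/t7.png

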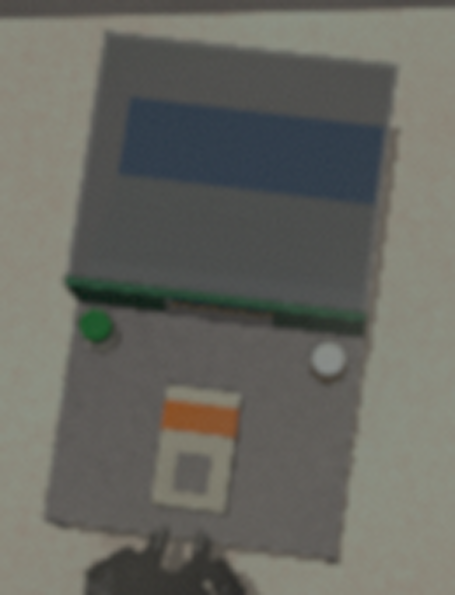

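```bash
python3 - <<'E'
from h import *
t=viewer.calibration("top")
ft=lambda P:(np.array(P)+.5)/3.5-.5+[195,85]
for p in ([167,386],[241,396],[225,512],[152,499]): print(tochute(back(t,ft(p),108)).round(1))
plan([-208,2,92],rot(np.pi/2,0.55),167)
E
```

```text
[-76.2  35.6 108. ]
[-77.1 -29.4 108. ]
[-178.6  -29.   108. ]
[-175.4   34.8  108. ]
shift now-axes units [ 0.16 -0.07 -0.07] final-axes units [ 0.16 -0.07 -0.07] twist [-0.005  0.007 -0.005]
```

Emit:
play_rows(deltas=[{"linear": [0.16,-0.03,-0.07],"twist": [0,0.005,0],"grip": 0.3},{"linear": [0.13,0,0.21],"twist": [0,0,0],"grip": 0.3},{"linear": [0.13,0,0.21],"twist": [0,0,0],"grip": 0.3},{"linear": [0.13,0,0.21],"twist": [0,0,0],"grip": 0.3},{"linear": [0.13,0,0.21],"twist": [0,0,0],"grip": 0.3}])

```text
time: 7.3
position: [415.2, 115.2, 233.9]
eef_rot: [0.871, 0.037, 0.487, -0.06]
wrist_force: [-1.1, 1.6, 0.9]
grip_width: 25.6
```

```bash
python3 - <<'E'
from h import *
show()
plan([-100,2.5,92],rot(np.pi/2,0.55),167)
E
```

```text
t 7.3 tip chute [-174.7    3.4   86.5] F [-1.1  1.6  0.9] g 25.6
axes [[0.519, 0.141, 0.843], [-0.069, 0.99, -0.123], [-0.852, 0.006, 0.524]] j [-0.65  0.15  0.23  2.3   0.86  0.33  0.22]
shift now-axes units [ 1.35 -0.    2.22] final-axes units [ 1.34 -0.    2.23] twist [-0.004  0.001 -0.004]
```

Emit:
play_rows(deltas=[{"linear": [0.15,0,0.25],"twist": [0,0,0],"grip": 0.3},{"linear": [0.15,0,0.25],"twist": [0,0,0],"grip": 0.3},{"linear": [0.15,0,0.25],"twist": [0,0,0],"grip": 0.3},{"linear": [0.15,0,0.25],"twist": [0,0,0],"grip": 0.3},{"linear": [0.15,0,0.25],"twist": [0,0,0],"grip": 0.3}])

```text
time: 7.72
position: [458.5, 108.9, 234.1]
eef_rot: [0.871, 0.037, 0.487, -0.06]
wrist_force: [-0.2, 0.6, -0.3]
grip_width: 25.7
```

```bash
python3 - <<'E'
from h import *; import cv2
show()
plan([-100,2.5,92],rot(np.pi/2,0.55),167)
cv2.imwrite("pics/t8.png",cv2.resize(viewer.get_image("top")[85:255,195:325,::-1],None,fx=3.5,fy=3.5,interpolation=cv2.INTER_CUBIC))
cv2.imwrite("pics/s8.png",cv2.resize(viewer.get_image("scene")[135:315,205:455,::-1],None,fx=3,fy=3,interpolation=cv2.INTER_CUBIC))
E
```

```text
t 7.72 tip chute [-131.     3.1   86.7] F [-0.2  0.6 -0.3] g 25.7
axes [[0.519, 0.141, 0.843], [-0.069, 0.99, -0.123], [-0.852, 0.006, 0.523]] j [-0.55  0.22  0.2   2.21  0.76  0.31  0.38]
shift now-axes units [0.59 0.01 0.98] final-axes units [0.59 0.   0.98] twist [-0.004  0.001 -0.004]
```

View pics/t8.png

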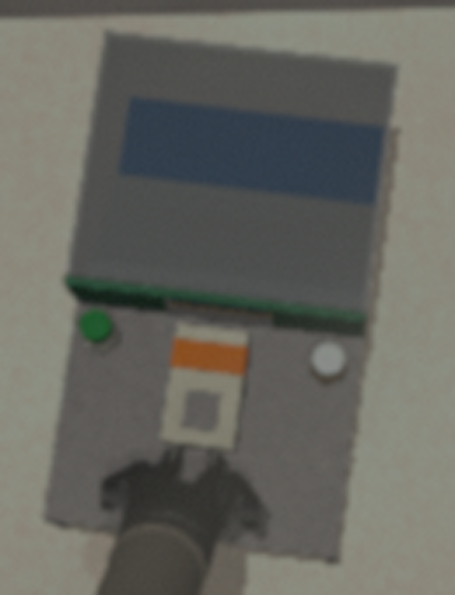

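View pics/s8.png

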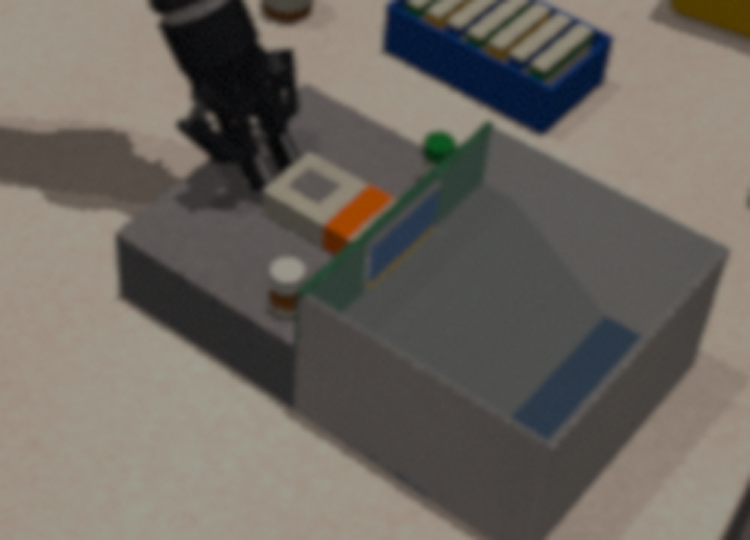

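```bash
python3 - <<'E'
from h import *
t=viewer.calibration("top")
ft=lambda P:(np.array(P)+.5)/3.5-.5+[195,85]
for p in ([177,323],[248,331],[236,450],[162,440]): print(tochute(back(t,ft(p),108)).round(1))
E
```

```text
[-19.8  34.7 108. ]
[-19.3 -27.9 108. ]
[-124.4  -31.3  108. ]
[-123.7   33.4  108. ]
```

Emit:
play_rows(deltas=[{"linear": [0.15,0,0.25],"twist": [0,0,0],"grip": 0.3},{"linear": [0.15,0,0.25],"twist": [0,0,0],"grip": 0.3},{"linear": [0.15,0,0.25],"twist": [0,0,0],"grip": 0.3},{"linear": [0.15,0,0.25],"twist": [0,0,0],"grip": 0.3}])

```text
time: 8.15
position: [492.2, 104.2, 234.1]
eef_rot: [0.87, 0.037, 0.487, -0.06]
wrist_force: [0.4, 0.3, 0.2]
grip_width: 25.6
```

```bash
python3 - <<'E'
from h import *; import cv2
show()
plan([-50,1,92],rot(np.pi/2,0.55),167)
cv2.imwrite("pics/t9.png",cv2.resize(viewer.get_image("top")[85:255,195:325,::-1],None,fx=3.5,fy=3.5,interpolation=cv2.INTER_CUBIC))
E
```

```text
t 8.15 tip chute [-97.1   3.1  86.6] F [0.4 0.3 0.2] g 25.6
axes [[0.518, 0.141, 0.844], [-0.069, 0.99, -0.123], [-0.853, 0.005, 0.522]] j [-0.47  0.27  0.16  2.13  0.68  0.31  0.49]
shift now-axes units [ 0.87 -0.05  1.43] final-axes units [ 0.87 -0.05  1.43] twist [-0.004 -0.    -0.004]
```

View pics/t9.png

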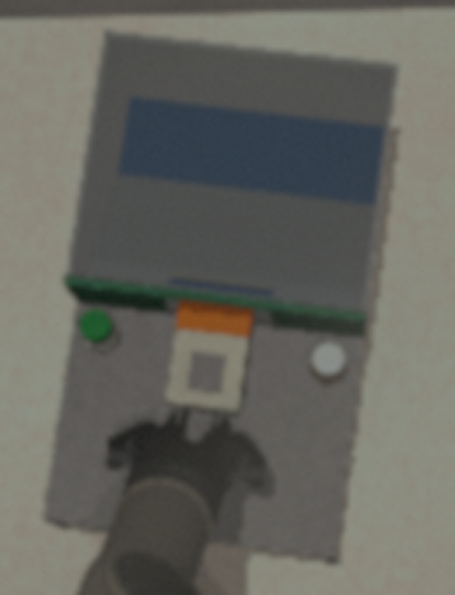

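Emit:
play_rows(deltas=[{"linear": [0.15,-0.01,0.25],"twist": [0,0,0],"grip": 0.3},{"linear": [0.15,-0.01,0.25],"twist": [0,0,0],"grip": 0.3},{"linear": [0.15,-0.01,0.25],"twist": [0,0,0],"grip": 0.3},{"linear": [0.15,-0.01,0.25],"twist": [0,0,0],"grip": 0.3},{"linear": [0.15,-0.01,0.25],"twist": [0,0,0],"grip": 0.3}])

```text
time: 8.62
position: [535.8, 96.5, 234.6]
eef_rot: [0.87, 0.037, 0.487, -0.06]
wrist_force: [-1.4, 0.1, -0.2]
grip_width: 25.9
```

```bash
python3 - <<'E'
from h import *; import cv2
show()
plan([-8,1,92],rot(np.pi/2,0.55),167)
cv2.imwrite("pics/t10.png",cv2.resize(viewer.get_image("top")[85:255,195:325,::-1],None,fx=3.5,fy=3.5,interpolation=cv2.INTER_CUBIC))
cv2.imwrite("pics/s10.png",cv2.resize(viewer.get_image("scene")[135:315,205:455,::-1],None,fx=3,fy=3,interpolation=cv2.INTER_CUBIC))
E
```

```text
t 8.62 tip chute [-52.8   1.7  87.2] F [-1.4  0.1 -0.2] g 25.9
axes [[0.518, 0.141, 0.844], [-0.069, 0.99, -0.123], [-0.852, 0.005, 0.523]] j [-0.37  0.34  0.1   2.03  0.6   0.32  0.61]
shift now-axes units [0.84 0.   1.36] final-axes units [0.84 0.   1.36] twist [-0.004  0.    -0.004]
```

View pics/t10.png

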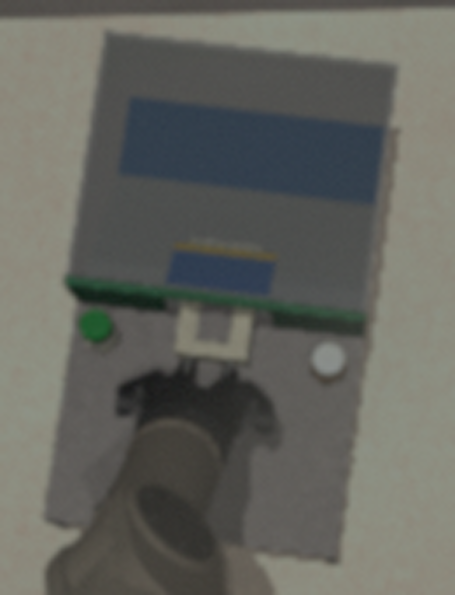

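View pics/s10.png

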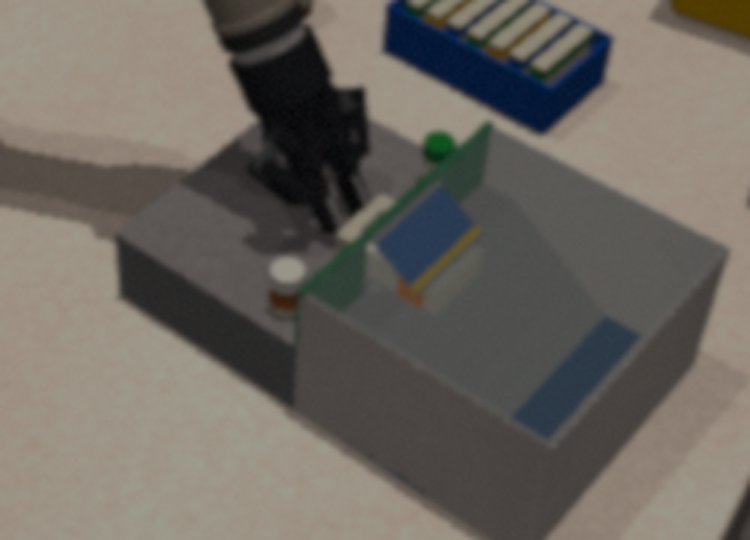

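Emit:
play_rows(deltas=[{"linear": [0.15,0,0.24],"twist": [0,0,0],"grip": 0.3},{"linear": [0.15,0,0.24],"twist": [0,0,0],"grip": 0.3},{"linear": [0.15,0,0.24],"twist": [0,0,0],"grip": 0.3},{"linear": [0.15,0,0.24],"twist": [0,0,0],"grip": 0.3}])

```text
time: 9.05
position: [569.9, 91.8, 234.4]
eef_rot: [0.871, 0.037, 0.487, -0.06]
wrist_force: [0.1, -0.5, 0.3]
grip_width: 26.0
```

```bash
python3 - <<'E'
from h import *; import cv2
show()
plan([-3,1,92],rot(np.pi/2,0.55),167)
cv2.imwrite("pics/t11.png",cv2.resize(viewer.get_image("top")[85:255,195:325,::-1],None,fx=3.5,fy=3.5,interpolation=cv2.INTER_CUBIC))
cv2.imwrite("pics/s11.png",cv2.resize(viewer.get_image("scene")[135:315,205:455,::-1],None,fx=3,fy=3,interpolation=cv2.INTER_CUBIC))
E
```

```text
t 9.05 tip chute [-18.3   1.7  87. ] F [ 0.1 -0.5  0.3] g 26.0
axes [[0.519, 0.141, 0.843], [-0.069, 0.99, -0.123], [-0.852, 0.006, 0.523]] j [-0.3   0.39  0.06  1.95  0.56  0.34  0.69]
shift now-axes units [0.33 0.   0.53] final-axes units [0.32 0.   0.53] twist [-0.004  0.001 -0.004]
```

View pics/t11.png

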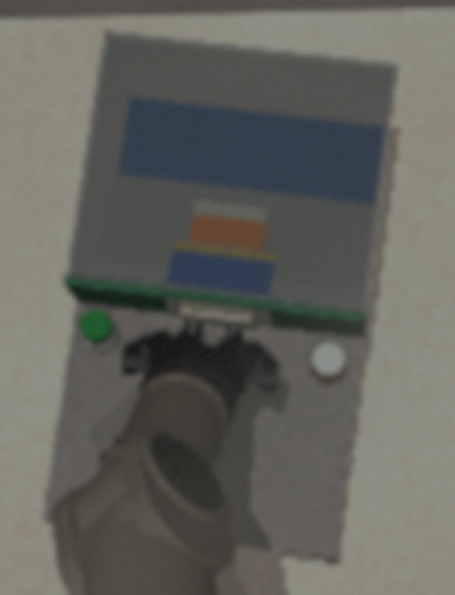

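View pics/s11.png

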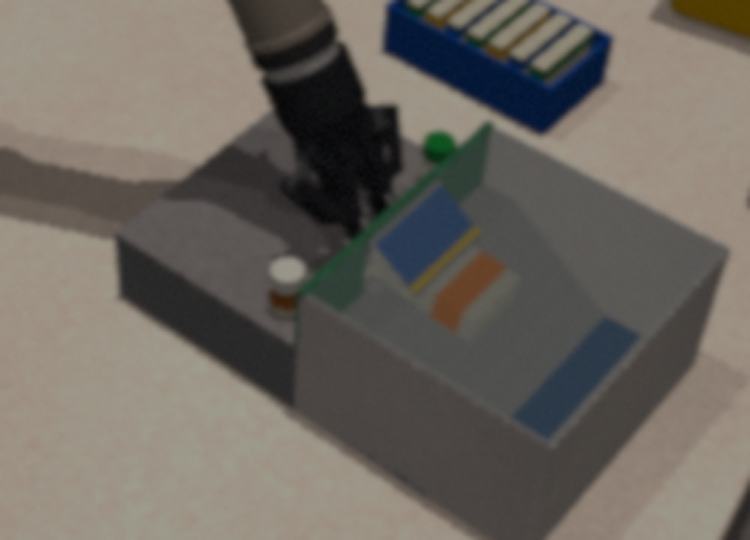

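```bash
python3 - <<'E'
from h import *
t=viewer.calibration("top")
ft=lambda P:(np.array(P)+.5)/3.5-.5+[195,85]
for p in ([130,338],[122,365],[277,380],[265,350],[186,320],[243,326]): print(p,[tochute(back(t,ft(p),z)).round(0).tolist() for z in (95,130,160)])
E
```

```text
[130, 338] [[-35.0, 76.0, 95.0], [-42.0, 70.0, 130.0], [-48.0, 65.0, 160.0]]
[122, 365] [[-60.0, 79.0, 95.0], [-67.0, 74.0, 130.0], [-72.0, 68.0, 160.0]]
[277, 380] [[-57.0, -58.0, 95.0], [-63.0, -60.0, 130.0], [-69.0, -61.0, 160.0]]
[265, 350] [[-32.0, -44.0, 95.0], [-39.0, -46.0, 130.0], [-45.0, -48.0, 160.0]]
[186, 320] [[-13.0, 29.0, 95.0], [-21.0, 24.0, 130.0], [-27.0, 21.0, 160.0]]
[243, 326] [[-13.0, -22.0, 95.0], [-20.0, -25.0, 130.0], [-27.0, -27.0, 160.0]]
```

Emit:
play_rows(deltas=[{"linear": [0.1,0,0.17],"twist": [0,0,0],"grip": 0.3},{"linear": [0.1,0,0.17],"twist": [0,0,0],"grip": 0.3},{"linear": [0.1,0,0.17],"twist": [0,0,0],"grip": 0.3},{"linear": [0,0,0],"twist": [0,0,0],"grip": 0.3},{"linear": [0,0,0],"twist": [0,0,0],"grip": 0.3}])

```text
time: 9.57
position: [586.9, 89.2, 234.7]
eef_rot: [0.871, 0.037, 0.487, -0.06]
wrist_force: [-0.2, -0.3, -1.1]
grip_width: 25.8
```

```bash
python3 - <<'E'
from h import *; import cv2
show()
cv2.imwrite("pics/s12.png",cv2.resize(viewer.get_image("scene")[135:315,205:455,::-1],None,fx=3,fy=3,interpolation=cv2.INTER_CUBIC))
E
```

```text
t 9.57 tip chute [-1.1  1.5 87.3] F [-0.2 -0.3 -1.1] g 25.8
axes [[0.519, 0.141, 0.843], [-0.069, 0.99, -0.123], [-0.852, 0.006, 0.523]] j [-0.27  0.42  0.04  1.9   0.54  0.35  0.72]
```

View pics/s12.png

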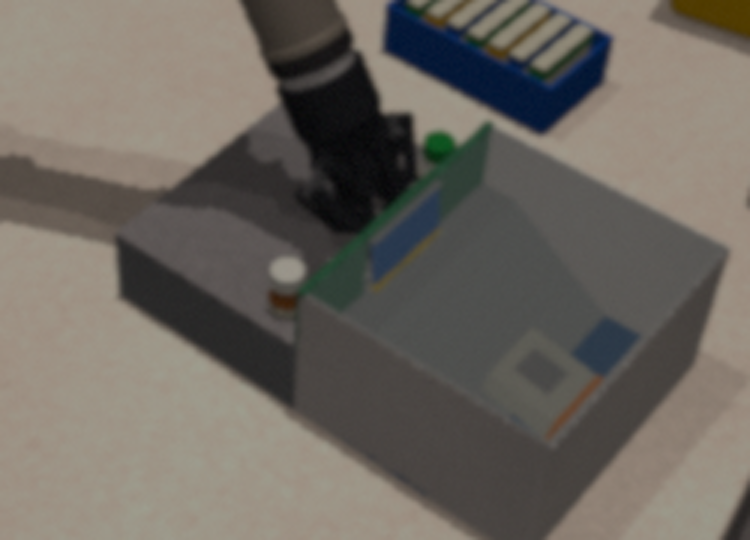

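The carton lies in the bin, and the flap is resting just ajar on the fingertips. I'll draw straight back along chute −x.

Emit:
play_rows(deltas=[{"linear": [-0.15,0,-0.25],"twist": [0,0,0],"grip": 0.3},{"linear": [-0.25,0,-0.42],"twist": [0,0,0],"grip": 0.3},{"linear": [-0.35,0,-0.58],"twist": [0,0,0],"grip": 0.3},{"linear": [-0.4,0,-0.65],"twist": [0,0,0],"grip": 0.3},{"linear": [-0.4,0,-0.65],"twist": [0,0,0],"grip": 0.3}])

```text
time: 10.03
position: [496.1, 102.0, 234.1]
eef_rot: [0.87, 0.037, 0.487, -0.06]
wrist_force: [0.1, 0.7, 0.3]
grip_width: 25.5
```

Emit:
play_rows(deltas=[{"linear": [-0.5,0,-0.6],"twist": [0,0,0],"grip": 0.3},{"linear": [-0.8,0,-0.4],"twist": [0,0,0],"grip": 0.3},{"linear": [-0.8,0,-0.2],"twist": [0,0,0],"grip": 0.3},{"linear": [0,0,0],"twist": [0,0,0],"grip": 0.3},{"linear": [0,0,0],"twist": [0,0,0],"grip": 0.3}])

```text
time: 10.45
position: [434.1, 111.3, 270.0]
eef_rot: [0.871, 0.037, 0.486, -0.059]
wrist_force: [-0.3, -0.9, 0.2]
grip_width: 25.4
```

Emit:
play_rows(deltas=[{"linear": [0,0,0],"twist": [0,0,0],"grip": 0.3},{"linear": [0,0,0],"twist": [0,0,0],"grip": 0.3},{"linear": [0,0,0],"twist": [0,0,0],"grip": 0.3},{"linear": [0,0,0],"twist": [0,0,0],"grip": 0.3},{"linear": [0,0,0],"twist": [0,0,0],"grip": 0.3}])

```text
time: 10.87
position: [435.1, 110.5, 268.6]
eef_rot: [0.87, 0.037, 0.487, -0.061]
wrist_force: [-0.1, -0.2, -0.4]
grip_width: 25.6
```

```bash
python3 - <<'E'
from h import *; import cv2
show()
cv2.imwrite("pics/s13.png",cv2.resize(viewer.get_image("scene")[135:315,205:455,::-1],None,fx=3,fy=3,interpolation=cv2.INTER_CUBIC))
cv2.imwrite("pics/t13.png",viewer.get_image("top")[:,:,::-1])
E
```

```text
t 10.87 tip chute [-154.5    1.2  121.1] F [-0.1 -0.2 -0.4] g 25.6
axes [[0.518, 0.141, 0.844], [-0.07, 0.99, -0.123], [-0.853, 0.005, 0.522]] j [-0.54  0.11  0.15  2.22  0.67  0.41  0.46]
```

View pics/s13.png

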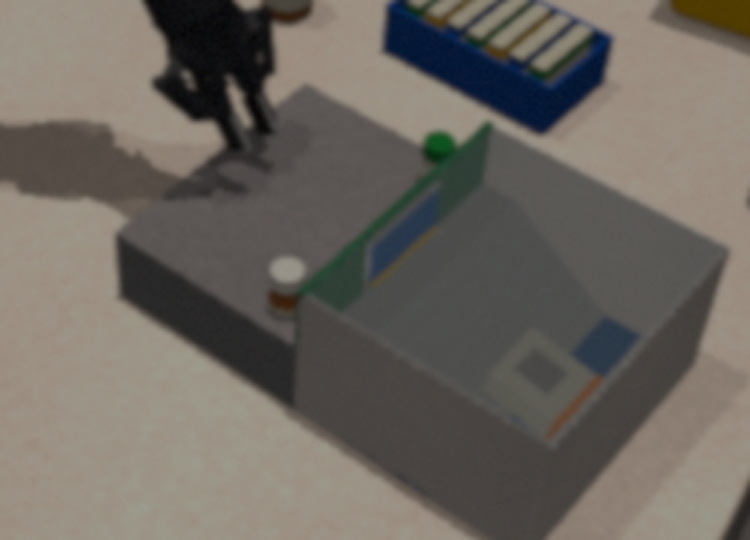

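View pics/t13.png

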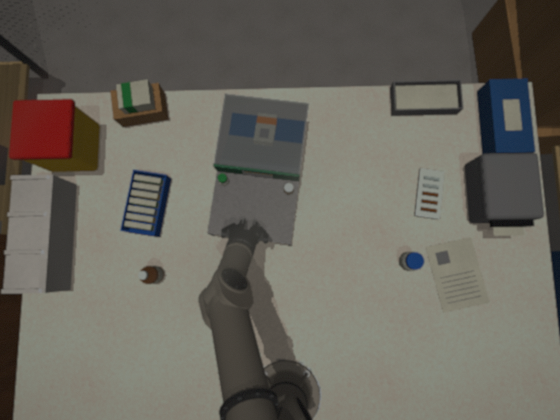

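```bash
python3 -c "
from plant import order; print(order.job_done())"
```

```text
the job is handed in; nothing more can be done
None
```

The carton is in the bin and the flap has closed. I handed the job in at about 10.9 s, well under the 54 s limit.

**What I did:** I first slid the carton about 25 mm sideways with the fingertips, to line it up with the doorway. Then I pushed it from behind with leaning, slightly open fingers, through the flap and over the edge. It was never picked up. After it dropped I drew the fingers straight back and up, about 150 mm clear of the doorway.

**Last checks:**
- **Carton:** the last pictures show it lying in the bin against the back wall.
- **Flap:** it hangs as it did before the push, with its yellow edge in the same place.
- **Jars and bench items:** by eye, the jars, bottle, tub, box and tray are where they started.
- **Forces:** wrist force readings stayed under about 2.5 N throughout.

No check failed. The flap angle was judged only by eye from the pictures, not measured.

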